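# Clear the incubator lid and hold it open at 50 degrees

### The job

Take the red Petri dish off the incubator's lid and set it down gently, right way up, on the lit disc of the light pad. Then lift the spring-shut lid (it has a bar handle) with the fingers and hold it open at 50 degrees (within 5), keeping hold and still: you finish while holding the lid, without letting go. Leave the slide box, the jar and the tube rack where they are.

Things in the scene. Friction and masses are not known exactly. Their poses are not given: they have to be found in the camera images.
- petri_dish: Closed round Petri dish with red contents and a white rim line, 60 mm in diameter and 15 mm high, 30 to 65 g, loose. At the start it lies flat on the lid, between hinge and handle. Origin: centre of its underside, z up.
- light_pad: Black square light pad, 160 x 160 mm and 22 mm high, fixed to the bench, with a cream-white lit disc 130 mm in diameter in the middle of its top, level with the top. It stands to the left or the right of the incubator. Origin: centre of its underside, z up.
- light_pad_top (a point): Centre of the lit disc, on the top face of the light pad (22 mm above the bench).
- incubator: White bench incubator, fixed to the bench: a tub 200 mm along its x, 220 mm along its y and 90 mm high, closed by a lid that is hinged on its -x edge (the robot's side), with a dark control panel on its +x side. Origin: centre of its underside; x points from the hinge to the handle, level; z up.
- lid (a joint): Lid angle in rad: 0 shut and level, growing as the handle end swings up and back towards the robot, stop at 1.75; 50 degrees is 0.873. Lid: 200 x 220 mm clear panel in a blue frame, 10 mm thick, 0.28 to 0.46 kg; underside 90.5 mm above the bench when shut. A spring (0.2 N m when shut, plus 0.2 N m/rad) and its weight shut it from any angle: 2.5 to 4 N of lift at the handle.
- lid_hinge (a point): Middle of the hinge axis, which runs along the incubator's y: 100 mm from the incubator's centre on its -x side, 90.5 mm above the bench. White round gauge plates (radius 50 mm, look only) stand at both ends of it; a red stripe on each runs from the axis at 50 degrees, where the lid's underside lies when open at 50 degrees.
- lid_handle (a point): Middle of the black bar handle: a round bar 11 mm thick, parallel to the hinge, about 110 mm long on two end posts; its axis is 35 mm above the lid's top face. In the lid's own frame it is 175 mm from the hinge axis along the lid and 45 mm above the lid's underside. The bar can turn between the finger pads as the lid swings.
- slide_box: Bystander, loose: wooden microscope slide box, 100 x 150 x 34 mm high, on the other side of the incubator from the light pad. Origin: centre of its underside.
- jar: Bystander, loose: amber jar, 56 mm in diameter, 100 mm high. Origin: centre of its underside.
- tube_rack: Bystander, loose: white test-tube rack with four capped tubes, 60 x 150 mm (x, y) and 105 mm high. Origin: centre of its underside.
Mind the look-alikes: they are no part of the job. There is more than one size of the petri_dish; the job needs the largest.

How it is judged:
On the way, in this order (a step that is already met when the one before it is completed fails the run):
1. the dish lies on the lit disc, right way up and let go, the lid still shut (horizontal distance between petri_dish and light_pad_top below 0.036 m and z of petri_dish in the frame of light_pad_top between -0.004 and 0.005 m and angle between petri_dish's own z axis and vertical below 0.1 rad and linear speed of petri_dish below 0.03 m/s and contact force between each of the arm, the fingers and petri_dish below 0.05 N and value of joint lid below 0.1 rad), for 0.3 s.
2. the fingers lift the lid (value of joint lid above 0.3 rad and contact force between the fingers and lid above 0.3 N), for 0.2 s.
At the end, for the whole second after the job is handed in: The lid stands still at 50 degrees within 5 (0.785 to 0.960 rad), carried by the fingers alone, which still hold it; the dish lies flat and upright on the light pad, its centre within 36 mm of the lit disc's centre, untouched; slide box, jar and tube rack are within 20 mm of where they stood (value of joint lid between 0.785 and 0.96 rad and velocity of joint lid between -0.1 and 0.1 rad/s and contact force between the fingers and lid above 0.3 N and contact force between each of petri_dish, slide_box, jar, tube_rack and lid below 0.05 N and horizontal distance between petri_dish and light_pad_top below 0.036 m and z of petri_dish in the frame of light_pad_top between -0.004 and 0.005 m and angle between petri_dish's own z axis and vertical below 0.1 rad and linear speed of petri_dish below 0.03 m/s and contact force between each of the arm, the fingers and petri_dish below 0.05 N and distance of each of slide_box, jar, tube_rack from where it was at the start of the episode below 0.02 m); the arm keeps its last pose, push and grip.
It fails at once if the slide box is pushed more than 20 mm or tipped (distance of slide_box from where it was at the start of the episode above 0.02 m or angle between slide_box's own z axis and vertical above 0.2 rad).
It fails at once if the jar is pushed more than 20 mm or tipped (distance of jar from where it was at the start of the episode above 0.02 m or angle between jar's own z axis and vertical above 0.2 rad).
It fails at once if the tube rack is pushed more than 20 mm or tipped (distance of tube_rack from where it was at the start of the episode above 0.02 m or angle between tube_rack's own z axis and vertical above 0.2 rad).
It fails at once if the dish is dropped or thrown (faster than 0.6 m/s while not held, a fall of about 2 cm) (linear speed of petri_dish above 0.6 m/s and contact force between the fingers and petri_dish below 0.01 N).
It also fails if it takes over 54 s, if anything falls off the work surface, if the arm or the gripper's body presses on something with over 40 N, if the wrist force passes 120 N, or if a joint passes its speed limit or range.

### The arm

A 7-joint arm with a two-finger parallel gripper is mounted at the origin on the work surface. World frame = base frame: x ahead of the robot, y to its left, z up, the work surface at z = 0. Lengths are in m, angles in rad, forces in N, time in s.
With the tool pointing down it reaches from about 0.425 to 0.875 m from the base axis. Payload 4.7 kg.
Tool frame: the origin (TCP) lies midway between the tips of the shut fingers; the grasp point (between the pads) lies 19 mm behind it (ctrl.grip_depth is the distance from the TCP to the grasp point, in m); z points along the fingers, y is the direction in which the jaws open and shut (so a half turn about z gives the same grasp; the last joint's range is limited). The gripper opens to 87 mm and grips with 3 to 60 N. Pads are 19 mm wide; open, the fingers measure 117 mm over their backs; the gripper's body (75 mm by 190 mm) begins 51 mm behind the grasp point.
Start: joints at [-1.308, 0.321, -0.07, 1.45, 0.023, 1.371, -0.057], TCP at [0.16, 0.63, 0.223] pointing down, gripper open.
Joint ranges: [-2.86, 2.86], [-0.3, 2.09], [-1.38, 1.24], [0.06, 2.45], [-1.56, 4.7], [0.09, 2.05], [-2.69, 2.69]. Speed limits (rad/s): [2.57, 2.57, 3.14, 3.14, 3.14, 3.14, 3.14].

### API

Orientations are given as a rotation vector (axis times angle).
In Python, from bench import ctrl gives the robot as it stands. The module is installed in compiled form; this text tells all that it offers.
- The arm moves only by the shell command python3 -m inch 'ROWS' [FORCE]. ROWS is JSON, a list of rows, each a list of 5 numbers: the opening, from -1 (shut) to 1 (fully open), so that 0 is half open, then the shift along the tool's x, y, z in mm, then the turn about the tool's z in rad. In form: [[fingers, tx, ty, tz, twist], ...]. A call has 1 to 5 rows; each row shifts and turns the pose as measured when the row begins, along the tool's axes as they then stand; what a row does not reach is not made up. A row lasts 1/8 s, in which the tool goes at most 62.5 mm and 10.7 degrees, less where a joint would pass 70% of its speed; a pose out of reach is approached as far as the arm can. A call is refused whole if a number of a shift passes 62.5 or a number of a turn 0.188, either way. A call with a gripper value outside its range is refused whole. The fingers move at their own pace and stop on an object; FORCE is the grip in N (left out, the last holds). Time passes only in rows, so rows that do not move let the fingers close. It gives the time, the measured TCP pose, the force and the opening at its end, in the units of the state.
- ctrl.get_state(): the state, without advancing time (a new reading comes with each control period).
- ctrl.get_image(name): name is "scene" or "top" or "wrist"; returns a dict with "color" (480x640x3 uint8, red, green, blue), "range_z" (480x640 float32, m along the optical axis (not along the pixel's ray), 0 where there is no reading), "K" (3x3 intrinsics, pixels), "R" (3x3) and "t" (3): a world point X has camera coordinates R X + t. Camera axes: x right, y down, z forward; pixel columns grow to the right and rows downward; lengths in m; the calibration is good to about 2 mm. A picture is of the moment at which its call begins.
- ctrl.close_job(): hands the job in, once; it reports no verdict.
The state is a dict: "time": time; "joint_positions": joint angles; "qd": joint speeds; "joint_torque": joint torques, N m; "position": TCP position; "tool_rot": TCP orientation; "ft_force": force on the tool from outside, world axes, zero at the start; "torque": the same for the moment, N m; "grip_width": opening from 0.0 (shut) to 1.0 (fully open).
Only numpy, scipy, OpenCV 4.12 (cv2) and the standard library are available. Lean on these libraries where they do the work, as an engineer would, in place of code of your own. Each camera call takes 0.05 s, during which the arm holds its last target. There are 200 camera calls.

## Working session

There is one attempt and no reset: what is moved stays moved. The work goes in short steps, Python scripts to look and compute and a shell command to move; the robot and the scene stay as the last step left them, time stands still between calls to the robot, and variables do not carry over. Pictures are saved under pics/ and viewed, about 8 in all and at most 12, crops included, and the job is handed in when it is done.

```bash
mkdir -p pics
cat > h.py <<'E'
import numpy as np, cv2
from bench import ctrl
from scipy.spatial.transform import Rotation as Ro
def grab(n,save=None):
    im=ctrl.get_image(n)
    if save: cv2.imwrite('pics/'+save,im['color'][:,:,::-1]); np.savez('pics/'+save[:-4],**im)
    return im
def pts(im):
    z=im['range_z'];v,u=np.indices(z.shape)
    P=np.stack([u,v,np.ones_like(u)],-1)@np.linalg.inv(im['K']).T*z[...,None]
    return (P-im['t'])@im['R']
def ray(im,u,v,h):
    d=im['R'].T@np.linalg.inv(im['K'])@[u,v,1];c=-im['R'].T@im['t']
    return c+d*(h-c[2])/d[2]
def proj(im,X):
    p=im['K']@(im['R']@X+im['t']);return p[:2]/p[2]
E
python3 - <<'E'
from h import *
a=grab('scene','s0.png');b=grab('top','t0.png')
cv2.imwrite('pics/both0.png',cv2.resize(np.vstack([a['color'],b['color']])[:,:,::-1],None,fx=.62,fy=.62,interpolation=cv2.INTER_AREA))
print(ctrl.get_state(), ctrl.grip_depth)
E
```

```text
{'time': 0.1, 'joint_positions': array([-1.30788811,  0.32177899, -0.07006334,  1.45155009,  0.02260817,
        1.37078655, -0.05693032]), 'qd': array([-5.61675503e-04, -2.73922078e-03, -4.40454613e-06, -2.09233422e-03,
        5.40331442e-05, -5.24150082e-05,  1.04034301e-03]), 'joint_torque': array([-6.32848914e-04, -4.92570627e+01, -4.06121146e-01, -3.13400066e+01,
       -6.42038626e-02,  3.95869219e-02,  7.54023267e-05]), 'position': array([0.1600037 , 0.62949306, 0.22155262]), 'tool_rot': array([-3.89839050e-01, -3.11720017e+00,  2.72232680e-03]), 'ft_force': array([ 0.48709451, -0.09739282, -0.24397559]), 'torque': array([-0.02608278, -0.00928133,  0.02817986]), 'grip_width': 0.9968472391337099} 0.0187
```

View pics/both0.png

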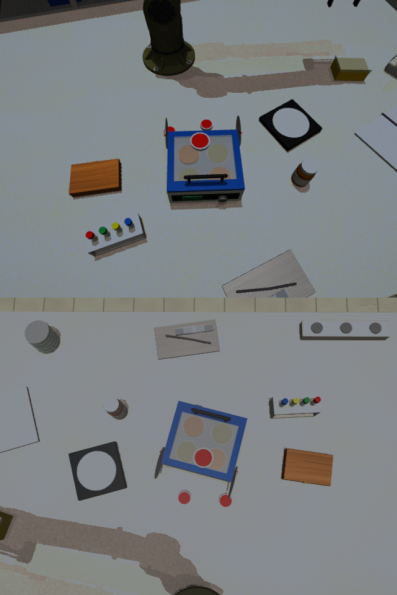

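The stacked picture shows the scene view on top and the top view below. Red-dish candidates in the top view, full-resolution pixels:
- About (327,258) on the lid, the largest.
- About (297,322) and (364,328), both smaller, on the bench behind the hinge.

The light pad is at about (157,277). The jar (185,175) sits beyond it, and the slide box and rack are on the other side.

Run:
```python
from h import *
im=dict(np.load('pics/t0.npz'));c=im['color'];hsv=cv2.cvtColor(c,cv2.COLOR_RGB2HSV)
P=pts(im)
def blobs(m,amin):
    n,l,s,ce=cv2.connectedComponentsWithStats(m.astype(np.uint8))
    return [(ce[i].round(1),s[i],l==i) for i in range(1,n) if s[i][4]>amin]
H,S,V=[hsv[...,i].astype(int) for i in range(3)]
for ce,s,m in blobs(((H<8)|(H>172))&(S>140)&(V>90),60):
    z=np.median(P[m][:,2]);print('red',ce,s[4],'z',z.round(4),'xy',ray(im,*ce,z)[:2].round(4),'r',np.ptp(P[m][:,:2],axis=0).round(3))
for ce,s,m in blobs((H>100)&(H<125)&(S>150)&(V>80),500):
    q=P[m&(P[...,2]>.08)&(P[...,2]<.11)];r=cv2.minAreaRect((q[:,:2]*1000).astype(np.float32));print('lid',ce,s[4],np.median(q[:,2]),r)
m=(P[...,2]>.012)&(P[...,2]<.03)&(V<60)
for ce,s,m in blobs(m,800):
    print('pad',ce,cv2.minAreaRect((P[m][:,:2]*1000).astype(np.float32)),np.median(P[m][:,2]))
m=(V<70)&(P[...,2]>.125)&(P[...,2]<.15)
for ce,s,m in blobs(m,60):
    q=P[m];print('bar',ce,s,np.median(q[:,2]),cv2.minAreaRect((q[:,:2]*1000).astype(np.float32)))
for n,(u,v) in dict(jar=(185,175),rack=(480,170),box=(497,272)).items():
    print(n,P[v-3:v+4,u-3:u+4].reshape(-1,3).mean(0).round(3))
crop=cv2.resize(c[120:360,90:410,::-1],None,fx=2.4,fy=2.4);cv2.imwrite('pics/crop.png',crop)
```

```text
red [512.1 163.8] 63 z 0.1045 xy [ 0.6943 -0.3598] r [0.016 0.015]
red [327.6 257.7] 564 z 0.1155 xy [ 0.5104 -0.0108] r [0.101 0.048]
red [296.9 322.6] 248 z 0.0114 xy [0.3873 0.0502] r [0.034 0.033]
red [363.3 327.4] 253 z 0.0113 xy [ 0.3795 -0.084 ] r [0.036 0.035]
lid [332.8 231.9] 3280 0.09978684212104316 ((564.62158203125, -13.788558959960938), (217.45777893066406, 198.3137664794922), 75.66423797607422)
pad [157.7 279.7] ((472.36724853515625, 338.801025390625), (159.1256103515625, 158.12770080566406), 15.863771438598633) 0.021819328676337665
bar [340.1 188.3] [309 178  63  21 384] 0.13879577431266235 ((636.313720703125, -31.950775146484375), (117.9777603149414, 11.612160682678223), 76.3735580444336)
jar [0.669 0.266 0.1  ]
rack [ 0.69  -0.308  0.075]
box [ 0.493 -0.349  0.033]
```

View pics/crop.png

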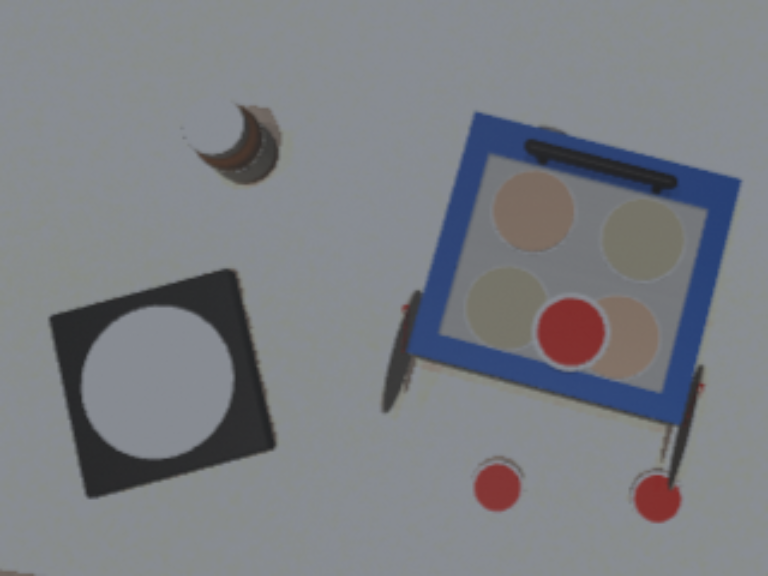

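The large dish is the one on the lid, crop (571,332). It is about 48 mm across the red against about 34 mm for the two on the bench, and it is the only one on the lid. The tool's y axis is already parallel to the bar, so I'll move now.

```bash
cat >> h.py <<'E'
def to(x,y,z,yaw=None):
    s=ctrl.get_state();R=Ro.from_rotvec(s['tool_rot']).as_matrix()
    print('t',round(s['time'],2),'pos',s['position'].round(4),'shift mm',(R.T@(np.array([x,y,z])-s['position'])*1e3).round(1),'ty ang',np.degrees(np.arctan2(R[1,1],R[0,1])).round(1),'tilt',np.degrees(np.arccos(-R[2,2])).round(2),'F',s['ft_force'].round(1),'g',round(s['grip_width'],3),'q7',s['joint_positions'][6].round(2))
E
python3 -m inch '[[1,-50,-30,0,0],[1,-50,-30,0,0],[1,-50,-30,0,0],[1,-50,-30,0,0],[1,-50,-30,0,0]]' 12
python3 -c "
from h import *
to(.5104,-.0108,.20)"
```

```text
time: 0.72
position: [0.3654, 0.4204, 0.2179]
tool_rot: [-0.37, -3.116, 0.007]
ft_force: [1.0, -0.1, 0.1]
grip_width: 1.001
t 0.72 pos [0.3654 0.4204 0.2179] shift mm [-242.1 -385.1   19. ] ty ang 76.4 tilt 0.35 F [ 1.  -0.1  0.1] g 1.001 q7 0.44
```

```bash
python3 -m inch '[[1,-35,-50,0,0],[1,-35,-50,0,0],[1,-35,-50,0,0],[1,-35,-50,0,0],[1,-35,-50,0,0]]'
python3 -m inch '[[1,-30,-50,0,0],[1,-20,-40,0,0],[1,-10,-20,0,0],[1,0,0,0,0]]'
python3 - <<'E'
from h import *
to(.5104,-.0108,.103)
im=grab('wrist','w1.png')
print(proj(im,np.array([.5104,-.0108,.1155])))
P=pts(im);c=im['color'];hsv=cv2.cvtColor(c,cv2.COLOR_RGB2HSV).astype(int)
m=((hsv[...,0]<8)|(hsv[...,0]>172))&(hsv[...,1]>140)&(hsv[...,2]>70)
n,l,s,ce=cv2.connectedComponentsWithStats(m.astype(np.uint8))
for i in range(1,n):
    if s[i][4]>300: print(ce[i],s[i],np.median(P[l==i][:,2]),ray(im,*ce[i],.1155))
E
```

```text
time: 1.35
position: [0.4787, 0.1292, 0.217]
tool_rot: [-0.372, -3.115, 0.008]
ft_force: [1.0, -0.0, 0.0]
grip_width: 1.0
time: 1.85
position: [0.5114, -0.0023, 0.2166]
tool_rot: [-0.389, -3.112, 0.01]
ft_force: [-0.7, 0.4, 0.2]
grip_width: 0.999
t 1.85 pos [ 0.5114 -0.0023  0.2166] shift mm [ -1.6  -7.6 113.7] ty ang 75.8 tilt 0.47 F [-0.7  0.4  0.2] g 0.999 q7 1.28
[306.57268717 245.3358036 ]
[342.20748487  54.84865162] [ 320   30   46   50 1817] 0.012455992326650423 [0.40321089 0.0387774  0.1155    ]
[183.65275362  88.68      ] [ 161   65   46   48 1725] 0.012393155554294315 [ 0.39810466 -0.05824136  0.1155    ]
[303.11113504 243.6183502 ] [ 265  206   78   76 4643] 0.11645379852869323 [ 0.50872017 -0.01271556  0.1155    ]
```

View pics/w1.png

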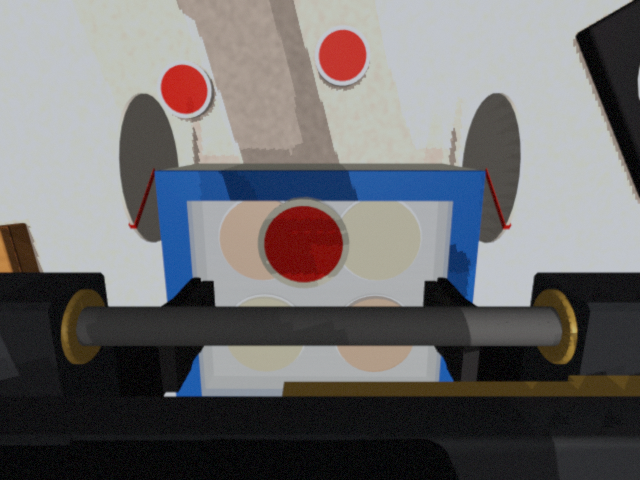

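The dish lies at (303,244) on the lid, within 2 mm of the top-view estimate. The two smaller ones are on the bench at (342,55) and (184,89). I'm going down now.

```bash
python3 -m inch '[[1,-1,-8,30,0],[1,0,-1,35,0],[1,0,0,25,0],[1,0,0,10,0],[1,0,0,0,0]]'
python3 -c "
from h import *
to(.5095,-.0118,.103)"
```

```text
time: 2.52
position: [0.5089, -0.0003, 0.114]
tool_rot: [-0.365, -3.114, 0.004]
ft_force: [-0.2, 0.0, 0.3]
grip_width: 0.999
t 2.52 pos [ 5.089e-01 -3.000e-04  1.140e-01] shift mm [ -3.3 -11.   11. ] ty ang 76.6 tilt 0.36 F [-0.2  0.   0.3] g 0.999 q7 1.34
```

```bash
python3 -m inch '[[1,-3,-11,0,0],[1,0,0,0,0]]'
python3 -c "
from h import *
to(.5095,-.0118,.103)"
```

```text
time: 2.78
position: [0.5106, -0.0118, 0.1158]
tool_rot: [-0.364, -3.118, 0.002]
ft_force: [0.8, -0.0, 0.1]
grip_width: 1.001
t 2.77 pos [ 0.5106 -0.0118  0.1158] shift mm [ 1.  -0.2 12.8] ty ang 76.7 tilt 0.19 F [ 0.8 -0.   0.1] g 1.001 q7 1.37
```

```bash
python3 -m inch '[[1,1,0,9,0],[1,0,0,3,0],[1,0,0,0,0]]'
python3 -c "
from h import *
to(.5095,-.0118,.103)"
```

```text
time: 3.15
position: [0.5101, -0.0116, 0.1039]
tool_rot: [-0.365, -3.119, 0.001]
ft_force: [0.2, -0.4, 0.7]
grip_width: 0.997
t 3.15 pos [ 0.5101 -0.0116  0.1039] shift mm [ 0.6 -0.3  0.9] ty ang 76.7 tilt 0.08 F [ 0.2 -0.4  0.7] g 0.997 q7 1.37
```

```bash
python3 -m inch '[[-1,0,0,0,0],[-1,0,0,0,0],[-1,0,0,0,0],[-1,0,0,0,0],[-1,0,0,0,0]]' 12
python3 -m inch '[[-1,0,0,0,0],[-1,0,0,-5,0],[-1,0,0,-15,0],[-1,0,0,-20,0]]'
python3 -c "
from h import *
to(.4724,.3388,.15)"
```

```text
time: 3.78
position: [0.5103, -0.0115, 0.1041]
tool_rot: [-0.364, -3.119, 0.001]
ft_force: [0.3, -0.1, 0.2]
grip_width: 0.683
time: 4.28
position: [0.5093, -0.0116, 0.1451]
tool_rot: [-0.365, -3.117, 0.002]
ft_force: [-0.2, 0.5, -0.3]
grip_width: 0.684
t 4.28 pos [ 0.5093 -0.0116  0.1451] shift mm [116.8 332.4  -5.1] ty ang 76.7 tilt 0.23 F [-0.2  0.5 -0.3] g 0.684 q7 1.35
```

```bash
python3 -m inch '[[-1,3,10,-15,0],[-1,6,20,-15,0],[-1,10,30,-5,0],[-1,12,35,0,0],[-1,12,35,0,0]]'
python3 -m inch '[[-1,12,35,0,0],[-1,12,35,0,0],[-1,12,35,0,0],[-1,10,30,0,0],[-1,8,20,0,0]]'
python3 -c "
from h import *
to(.4724,.3388,.0256)"
```

```text
time: 4.9
position: [0.5, 0.1288, 0.1885]
tool_rot: [0.373, 3.114, 0.005]
ft_force: [0.1, 0.4, 0.3]
grip_width: 0.682
time: 5.52
position: [0.481, 0.3038, 0.1937]
tool_rot: [0.364, 3.113, 0.012]
ft_force: [0.4, 0.4, -0.2]
grip_width: 0.684
t 5.53 pos [0.481  0.3038 0.1937] shift mm [ 17.5  30.6 168.2] ty ang 76.7 tilt 0.61 F [ 0.4  0.4 -0.2] g 0.684 q7 0.76
```

```bash
python3 -m inch '[[-1,15,25,10,0],[-1,3,5,30,0],[-1,0,0,40,0],[-1,0,0,35,0],[-1,0,0,20,0]]'
python3 -m inch '[[-1,0,0,0,0]]'
python3 -c "
from h import *
to(.4724,.3388,.0256)"
```

```text
time: 6.15
position: [0.4716, 0.345, 0.06]
tool_rot: [0.357, 3.109, 0.021]
ft_force: [-0.1, -0.7, 0.0]
grip_width: 0.685
time: 6.28
position: [0.4703, 0.3443, 0.0586]
tool_rot: [0.358, 3.111, 0.016]
ft_force: [-0.4, -0.5, -0.1]
grip_width: 0.683
t 6.28 pos [0.4703 0.3443 0.0586] shift mm [-3.  -5.2 33. ] ty ang 76.9 tilt 0.82 F [-0.4 -0.5 -0.1] g 0.683 q7 0.73
```

```bash
python3 -m inch '[[-1,-3,-5,12,0],[-1,0,0,10,0],[-1,0,0,5,0],[-1,0,0,0,0]]'
python3 -c "
from h import *
to(.4724,.3388,.0256)"
```

```text
time: 6.78
position: [0.4743, 0.3396, 0.0329]
tool_rot: [0.359, 3.108, 0.021]
ft_force: [0.6, -0.3, -1.0]
grip_width: 0.682
t 6.78 pos [0.4743 0.3396 0.0329] shift mm [ 1.8 -1.3  7.2] ty ang 76.8 tilt 1.07 F [ 0.6 -0.3 -1. ] g 0.682 q7 0.75
```

```bash
python3 -m inch '[[-1,0,0,4,0],[-1,0,0,2,0],[-1,0,0,1,0],[-1,0,0,0,0]]'
python3 -c "
from h import *
to(.4724,.3388,.0256)"
```

```text
time: 7.28
position: [0.475, 0.3403, 0.0263]
tool_rot: [0.358, 3.107, 0.023]
ft_force: [-0.5, -0.6, -0.3]
grip_width: 0.682
t 7.28 pos [0.475  0.3403 0.0263] shift mm [ 2.2 -2.1  0.7] ty ang 76.9 tilt 1.16 F [-0.5 -0.6 -0.3] g 0.682 q7 0.75
```

```bash
python3 -m inch '[[-1,0,0,1,0],[-1,0,0,0,0]]'
python3 -c "
from h import *
to(.4724,.3388,.0256)"
```

```text
time: 7.52
position: [0.4752, 0.3405, 0.0263]
tool_rot: [0.358, 3.107, 0.024]
ft_force: [-0.8, -0.8, -0.6]
grip_width: 0.687
t 7.53 pos [0.4752 0.3405 0.0263] shift mm [ 2.3 -2.3  0.6] ty ang 76.9 tilt 1.18 F [-0.8 -0.8 -0.6] g 0.687 q7 0.75
```

```bash
python3 -m inch '[[-1,0,0,2,0],[-1,0,0,0,0]]'
python3 -c "
from h import *
to(.4724,.3388,.0256)"
```

```text
time: 7.78
position: [0.4757, 0.3407, 0.0254]
tool_rot: [0.358, 3.106, 0.025]
ft_force: [0.9, 0.9, -0.7]
grip_width: 0.684
t 7.78 pos [0.4757 0.3407 0.0254] shift mm [ 2.7 -2.6 -0.2] ty ang 76.8 tilt 1.24 F [ 0.9  0.9 -0.7] g 0.684 q7 0.75
```

```bash
python3 -m inch '[[-0.1,0,0,0,0],[1,0,0,0,0],[1,0,0,0,0],[1,0,0,0,0],[1,0,0,0,0]]'
python3 -m inch '[[1,0,0,-20,0],[1,0,0,-40,0],[1,0,0,-50,0],[1,0,0,-50,0],[1,0,0,-40,0]]'
python3 - <<'E'
from h import *
to(.636,-.032,.20)
im=grab('top','t2.png');P=pts(im);hsv=cv2.cvtColor(im['color'],cv2.COLOR_RGB2HSV).astype(int)
print(proj(im,np.array([.4724,.3388,.037])))
m=((hsv[...,0]<8)|(hsv[...,0]>172))&(hsv[...,1]>140)&(hsv[...,2]>70)
n,l,s,ce=cv2.connectedComponentsWithStats(m.astype(np.uint8))
for i in range(1,n):
    if s[i][4]>60: z=np.median(P[l==i][:,2]);print(ce[i],s[i],z,ray(im,*ce[i],z))
cv2.imwrite('pics/c2.png',cv2.resize(im['color'][120:360,90:410,::-1],None,fx=2,fy=2))
E
```

```text
time: 8.4
position: [0.4755, 0.3408, 0.0247]
tool_rot: [0.358, 3.106, 0.025]
ft_force: [-0.7, -0.3, -0.1]
grip_width: 0.981
time: 9.02
position: [0.4699, 0.3363, 0.2258]
tool_rot: [0.359, 3.113, 0.014]
ft_force: [0.3, -0.3, 0.2]
grip_width: 0.994
t 9.03 pos [0.4699 0.3363 0.2258] shift mm [-245.4 -321.    24.5] ty ang 76.8 tilt 0.69 F [ 0.3 -0.3  0.2] g 0.994 q7 0.71
[153.06876092 278.19818852]
[511.93939394 163.90909091] [508 160   9   9  66] 0.1046319132962619 [ 0.69399746 -0.35939843  0.10463191]
[154.29166667 277.23717949] [145 264  19  25 312] 0.037350942073524906 [0.47433303 0.33632128 0.03735094]
[296.80155642 322.64980545] [288 314  18  18 257] 0.011340663781279089 [0.38720629 0.05039474 0.01134066]
[363.25296443 327.38339921] [355 318  18  19 253] 0.011405703163143776 [ 0.3795507  -0.08390968  0.0114057 ]
```

View pics/c2.png

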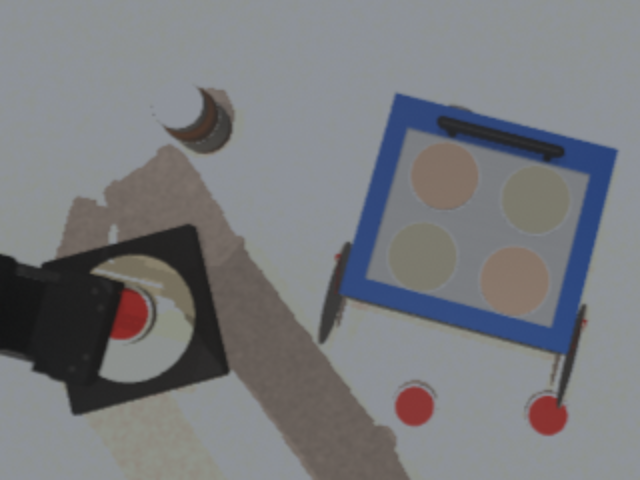

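The dish sits on the lit disc at crop (128,314), partly hidden by the gripper. Its top is at z 0.0373, so it lies flat, and it is about 3 mm from the disc's centre. The lid is shut and the bystanders are unmoved. Next is the bar, turning a quarter turn on the way.

```bash
python3 -m inch '[[0.5,-30,-35,0,0],[0.5,-35,-45,0,0],[0.5,-35,-45,0,0],[0.5,-35,-45,0,0],[0.5,-30,-40,0,0]]'
python3 -m inch '[[0.5,-25,-35,0,0],[0.5,-20,-25,0,0],[0.5,0,0,0,-0.18],[0.5,0,0,0,-0.18],[0.5,0,0,0,-0.18]]'
python3 -c "
from h import *
to(.6363,-.032,.20)"
```

```text
time: 9.7
position: [0.5881, 0.0969, 0.2319]
tool_rot: [0.338, 3.105, 0.034]
ft_force: [-0.3, -0.0, 0.1]
grip_width: 0.753
time: 10.32
position: [0.6207, 0.0181, 0.2296]
tool_rot: [-0.51, 3.077, 0.02]
ft_force: [0.7, 0.7, -0.0]
grip_width: 0.752
t 10.32 pos [0.6207 0.0181 0.2296] shift mm [  2.1 -52.7  29.1] ty ang 108.8 tilt 1.49 F [ 0.7  0.7 -0. ] g 0.752 q7 1.92
```

```bash
python3 -m inch '[[0.5,0,0,0,0.185],[0.5,0,0,0,0.185],[0.5,0,0,0,0.185],[0.5,0,0,0,0.185],[0.5,0,0,0,0.185]]'
python3 -m inch '[[0.5,0,0,0,0.185],[0.5,0,0,0,0.185],[0.5,0,0,0,0.185],[0.5,0,0,0,0.185],[0.5,0,0,0,0.185]]'
python3 -c "
from h import *
to(.6363,-.032,.20)"
```

```text
time: 10.95
position: [0.6202, 0.0175, 0.2279]
tool_rot: [0.942, 2.983, 0.033]
ft_force: [-0.4, -0.6, 0.2]
grip_width: 0.752
time: 11.58
position: [0.6197, 0.0177, 0.2263]
tool_rot: [2.196, 2.244, 0.038]
ft_force: [-0.6, -0.7, -0.0]
grip_width: 0.752
t 11.57 pos [0.6197 0.0177 0.2263] shift mm [-50.5  15.1  25.8] ty ang 1.2 tilt 1.38 F [-0.6 -0.7 -0. ] g 0.752 q7 0.1
```

```bash
python3 -m inch '[[0.5,-25,8,0,0.13],[0.5,-22,3,0,0.13],[0.5,0,0,0,0],[0.5,0,0,0,0]]'
python3 - <<'E'
from h import *
to(.6363,-.032,.117)
im=grab('wrist','w2.png');P=pts(im);c=im['color'].astype(int)
print(proj(im,np.array([.6363,-.032,.1355])))
m=(c.max(2)<75)&(P[...,2]>.128)&(P[...,2]<.148)
n,l,s,ce=cv2.connectedComponentsWithStats(m.astype(np.uint8))
for i in range(1,n):
    if s[i][4]>200: q=P[l==i];print(ce[i],s[i],np.median(q[:,2]),cv2.minAreaRect((q[:,:2]*1000).astype(np.float32)))
E
```

```text
time: 12.08
position: [0.6287, -0.0278, 0.2244]
tool_rot: [-2.47, -1.935, -0.037]
ft_force: [-0.6, -0.0, -0.6]
grip_width: 0.748
t 12.07 pos [ 0.6287 -0.0278  0.2244] shift mm [ -4.4   7.1 107.4] ty ang -13.9 tilt 1.37 F [-0.6 -0.  -0.6] g 0.748 q7 -0.07
[330.01419177 254.32702285]
[331.17887843 233.45804339] [ 322  162   19  145 2443] 0.14023143220784964 ((639.6875, -20.885440826416016), (91.40885162353516, 10.821045875549316), 75.90367889404297)
```

View pics/w2.png

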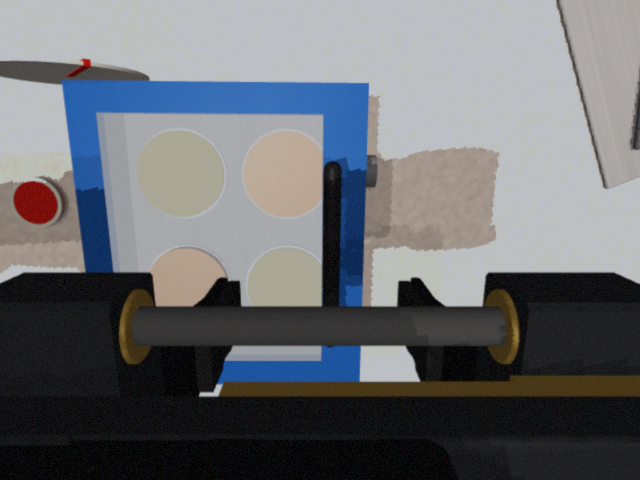

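The bar is at (331,165–345), parallel to the pads, and agrees with the top view to 1 mm. I'm descending in stages.

```bash
python3 -m inch '[[0.5,-4,7,20,0],[0.5,0,0,30,0],[0.5,0,0,20,0],[0.5,0,0,0,0]]' 30
python3 -c "
from h import *
to(.6366,-.032,.121)"
```

```text
time: 12.62
position: [0.6358, -0.0297, 0.1483]
tool_rot: [-2.462, -1.943, -0.035]
ft_force: [0.2, 0.3, -0.4]
grip_width: 0.75
t 12.62 pos [ 0.6358 -0.0297  0.1483] shift mm [-2.7  1.  27.3] ty ang -13.4 tilt 1.32 F [ 0.2  0.3 -0.4] g 0.75 q7 -0.02
```

```bash
python3 -m inch '[[0.5,-2,1,12,0.01],[0.5,0,0,11,0],[0.5,0,0,4,0],[0.5,0,0,0,0]]'
python3 -c "
from h import *
to(.6366,-.032,.121)"
```

```text
time: 13.12
position: [0.6377, -0.0313, 0.1201]
tool_rot: [-2.472, -1.932, -0.037]
ft_force: [0.6, 0.1, -0.3]
grip_width: 0.752
t 13.12 pos [ 0.6377 -0.0313  0.1201] shift mm [-0.9 -0.9 -0.9] ty ang -14.0 tilt 1.38 F [ 0.6  0.1 -0.3] g 0.752 q7 -0.01
```

```bash
python3 -m inch '[[-1,0,0,0,0],[-1,0,0,0,0],[-1,0,0,0,0],[-1,0,0,0,0],[-1,0,0,0,0]]' 30
python3 -m inch '[[-1,0,0,0,0],[-1,0,0,0,0]]' 30
python3 - <<'E'
from h import *
s=ctrl.get_state();p=s['position'];print(p,s['grip_width'],s['ft_force'])
R=Ro.from_rotvec(s['tool_rot']).as_matrix()
u=np.array([np.cos(np.radians(-14.1)),np.sin(np.radians(-14.1)),0])
for d in range(0,51,5):
    a=np.radians(d)+np.arctan2(45,175);r=np.hypot(.175,.045)
    a0=np.arctan2(45,175)
    D=r*((np.cos(a)-np.cos(a0))*u+(np.sin(a)-np.sin(a0))*np.array([0,0,1]))
    print(d,(p+D).round(4),(R.T@D*1e3).round(1))
E
```

```text
time: 13.75
position: [0.6386, -0.0314, 0.1217]
tool_rot: [-2.473, -1.933, -0.041]
ft_force: [0.5, 0.8, -0.6]
grip_width: 0.268
time: 14.0
position: [0.6373, -0.031, 0.1213]
tool_rot: [-2.471, -1.931, -0.038]
ft_force: [-3.2, 0.9, 2.5]
grip_width: 0.117
[ 0.63734476 -0.03104408  0.12134978] 0.11701836563128018 [-3.21764507  0.89557065  2.45814056]
0 [ 0.6373 -0.031   0.1213] [0. 0. 0.]
5 [ 0.6329 -0.0299  0.1364] [  0.3  -4.4 -15.1]
10 [ 0.6272 -0.0285  0.1511] [  0.7 -10.2 -29.8]
15 [ 0.6203 -0.0268  0.1651] [  1.  -17.1 -43.9]
20 [ 0.6122 -0.0247  0.1785] [  1.3 -25.3 -57.4]
25 [ 0.603  -0.0224  0.1911] [  1.6 -34.7 -70.1]
30 [ 0.5928 -0.0199  0.2028] [  1.9 -45.1 -81.9]
35 [ 0.5816 -0.017   0.2136] [  2.2 -56.5 -92.8]
40 [ 0.5696 -0.014   0.2233] [   2.4  -68.8 -102.7]
45 [ 0.5568 -0.0108  0.2319] [   2.7  -81.9 -111.4]
50 [ 0.5433 -0.0074  0.2393] [   2.9  -95.7 -119. ]
```

The bar is gripped: opening about 10 mm against the 11 mm bar. Now I'll lift along the arc.

```bash
python3 -m inch '[[-1,0,-2,-8,0],[-1,0,-3,-8,0],[-1,0,-3,-8,0],[-1,0,-4,-8,0],[-1,0,0,0,0]]'
python3 -c "
from h import *
to(.5433,-.0074,.2393)"
```

```text
time: 14.62
position: [0.626, -0.0281, 0.155]
tool_rot: [-2.473, -1.933, -0.043]
ft_force: [1.0, 0.0, -5.1]
grip_width: 0.113
t 14.62 pos [ 0.626  -0.0281  0.155 ] shift mm [  2.1 -84.  -85.5] ty ang -14.0 tilt 1.57 F [ 1.   0.  -5.1] g 0.113 q7 -0.04
```

```bash
python3 -m inch '[[-1,0,-6,-11,0],[-1,0,-7,-11,0],[-1,0,-7,-10,0],[-1,0,-8,-10,0],[-1,0,0,0,0]]'
python3 -c "
from h import *
to(.5433,-.0074,.2393)"
```

```text
time: 15.25
position: [0.5979, -0.021, 0.2001]
tool_rot: [-2.473, -1.936, -0.05]
ft_force: [2.7, -0.1, -4.1]
grip_width: 0.119
t 15.25 pos [ 0.5979 -0.021   0.2001] shift mm [  1.1 -55.5 -40.3] ty ang -13.9 tilt 1.83 F [ 2.7 -0.1 -4.1] g 0.119 q7 -0.1
```

```bash
python3 -m inch '[[-1,0,-8,-8,0],[-1,0,-9,-8,0],[-1,0,-10,-7,0],[-1,0,-10,-6,0],[-1,0,0,0,0]]'
python3 -c "
from h import *
to(.5433,-.0074,.2393)"
```

```text
time: 15.88
position: [0.5642, -0.0124, 0.2315]
tool_rot: [2.468, 1.932, 0.064]
ft_force: [2.4, 1.2, -3.7]
grip_width: 0.113
t 15.88 pos [ 0.5642 -0.0124  0.2315] shift mm [  0.1 -21.2  -8.5] ty ang -13.9 tilt 2.37 F [ 2.4  1.2 -3.7] g 0.113 q7 -0.18
```

```bash
python3 -m inch '[[-1,0,-9,-5,0],[-1,0,-9,-4,0],[-1,0,0,0,0],[-1,0,0,0,0]]'
python3 - <<'E'
from h import *
to(.5433,-.0074,.2393)
im=grab('scene','s3.png');P=pts(im);hsv=cv2.cvtColor(im['color'],cv2.COLOR_RGB2HSV).astype(int)
# lid blue/clear panel points: elevation of the plane about hinge
u=np.array([np.cos(np.radians(-14.1)),np.sin(np.radians(-14.1))]);h=np.array([.4677,.0106])
m=(hsv[...,0]>100)&(hsv[...,0]<125)&(hsv[...,1]>150)&(hsv[...,2]>50)
q=P[m];a=(q[:,:2]-h)@u;v=np.array([-u[1],u[0]]);b=(q[:,:2]-h)@v;z=q[:,2]-.0905
k=(a>-.03)&(a<.2)&(abs(b)<.13)&(z>.005);a,z,b=a[k],z[k],b[k]
print(k.sum(),a.min(),a.max(),z.min(),z.max());np.save('pics/az.npy',np.c_[a,z,b])
# frame point offset: perpendicular distance 0 (underside) from hinge
c,s,vt=np.linalg.svd(np.c_[a,z]-np.c_[a,z].mean(0),full_matrices=False);print('slope deg',np.degrees(np.arctan2(vt[0,1],vt[0,0])),s)
d=np.hypot(a,z);print('polar',np.percentile(np.degrees(np.arctan2(z,a))[d>.12],[2,10,50,90,98]))
cv2.imwrite('pics/s3c.png',cv2.resize(im['color'][100:400,200:560,::-1],None,fx=2,fy=2))
E
```

```text
time: 16.38
position: [0.5496, -0.0088, 0.2409]
tool_rot: [2.464, 1.927, 0.072]
ft_force: [4.1, 1.9, -1.8]
grip_width: 0.112
t 16.38 pos [ 0.5496 -0.0088  0.2409] shift mm [-0.2 -6.5  1.3] ty ang -14.0 tilt 2.71 F [ 4.1  1.9 -1.8] g 0.112 q7 -0.22
1412 -0.006689013641462295 0.1673481822737466 0.006515403184157359 0.22656278596209903
slope deg 46.30320355558897 [1.9845881  0.10279502]
polar [47.99343588 48.33203277 49.87790158 51.03891698 51.92812071]
```

View pics/s3c.png

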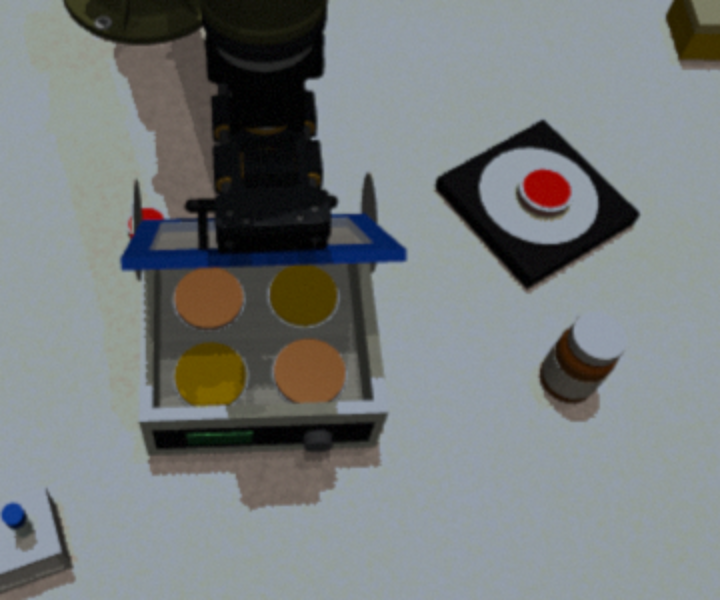

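The crop shows the lid standing open in the gripper at crop (260,240), the dish on the disc at (546,190), and the jar and rack upright. The lid angle reads about 47–48°, so I'll nudge it a little more.

```bash
python3 -m inch '[[-1,0,-6,-2,0],[-1,0,0,0,0],[-1,0,0,0,0],[-1,0,0,0,0]]'
cat > m.py <<'E'
from h import *
to(.5433,-.0074,.2393)
im=grab('scene','s4.png');P=pts(im);hsv=cv2.cvtColor(im['color'],cv2.COLOR_RGB2HSV).astype(int)
u=np.array([np.cos(np.radians(-14.1)),np.sin(np.radians(-14.1))]);h=np.array([.4677,.0106])
m=(hsv[...,0]>100)&(hsv[...,0]<125)&(hsv[...,1]>150)&(hsv[...,2]>50)
q=P[m];a=(q[:,:2]-h)@u;b=(q[:,:2]-h)@[-u[1],u[0]];z=q[:,2]-.0905
d=np.hypot(a,z);k=(abs(b)<.12)&(a>0)&(z>.03)&(d>.05)&(d<.19)
th=np.degrees(np.arctan2(z,a)-np.arcsin(.01/np.maximum(d,.02)))[k]
print('top-face angle',k.sum(),np.percentile(th,[10,50,90]))
p=ctrl.get_state()['position']-np.array([.63734,-.03104,.12135])
w=np.array([.175+p[:2]@u,.045+p[2]]);print('kin',np.degrees(np.arctan2(w[1],w[0]))-14.42,np.hypot(*w))
m=((hsv[...,0]<8)|(hsv[...,0]>172))&(hsv[...,1]>140)&(P[...,1]>.25)&(P[...,2]>.03)&(P[...,2]<.05)
print('dish',P[m].mean(0),P[m][:,2].std())
t=grab('top','t4.png');o=dict(np.load('pics/t0.npz'));Q=pts(t);O=pts(o)
for n,(x,y) in dict(jar=(.669,.266),rack=(.69,-.308),box=(.493,-.349)).items():
    f=lambda P:P[(abs(P[...,0]-x)<.1)&(abs(P[...,1]-y)<.1)&(P[...,2]>.025)&(P[...,2]<.12)].mean(0).round(4)
    print(n,f(O),f(Q))
E
python3 m.py
```

```text
time: 16.92
position: [0.546, -0.0078, 0.2428]
tool_rot: [2.462, 1.925, 0.074]
ft_force: [4.5, 1.7, -0.6]
grip_width: 0.116
t 16.93 pos [ 0.546  -0.0078  0.2428] shift mm [-0.3 -2.9  3.4] ty ang -14.0 tilt 2.86 F [ 4.5  1.7 -0.6] g 0.116 q7 -0.23
top-face angle 353 [48.77881786 48.95310848 49.06675549]
kin 49.69714800633808 0.18507210274672786
dish [0.47492356 0.34206762 0.03598424] 0.0013664011722245403
jar [0.669  0.2724 0.0826] [0.6691 0.2724 0.0826]
rack [ 0.6875 -0.3039  0.0648] [ 0.6875 -0.304   0.0649]
box [ 0.4901 -0.3474  0.0331] [ 0.4903 -0.3474  0.0331]
```

```bash
python3 -m inch '[[-1,0,0,0,0],[-1,0,0,0,0]]'
python3 - <<'E'
from h import *
import runpy; runpy.run_path('m.py')
s=ctrl.get_state();print(np.abs(s['qd']).max(),s['grip_width'])
ctrl.close_job()
E
```

```text
time: 17.27
position: [0.546, -0.0079, 0.2428]
tool_rot: [2.462, 1.924, 0.074]
ft_force: [4.3, 1.1, -0.9]
grip_width: 0.113
t 17.27 pos [ 0.546  -0.0079  0.2428] shift mm [-0.3 -2.9  3.4] ty ang -14.0 tilt 2.86 F [ 4.3  1.1 -0.9] g 0.113 q7 -0.23
top-face angle 364 [48.74380875 48.92279801 49.04663559]
kin 49.68194664710143 0.1850814599992794
dish [0.47485618 0.34202095 0.0359616 ] 0.0014473662476577936
jar [0.669  0.2724 0.0826] [0.6691 0.2724 0.0826]
rack [ 0.6875 -0.3039  0.0648] [ 0.6875 -0.3038  0.0648]
box [ 0.4901 -0.3474  0.0331] [ 0.4902 -0.3471  0.0332]
0.0015607330865542543 0.11577318203390952
the job is handed in; nothing more can be done
```

I set the large red dish on the lit disc, then gripped the bar handle, lifted the lid to about 49°, and handed the job in at about 17.4 s while still holding it. No verdict is reported.

Last checks:
- **Lid:** it reads 48.9° from the scene camera and 49.7° from the arm's position, so the two agree within 1° and both are inside 50 ± 5. The arm was still and the gripper was closed on the bar, at about 10 mm opening for the 11 mm bar.
- **Dish:** it lies about 4 mm from the disc's centre. Its top was about 37 mm above the bench from the top camera and 36 mm from the scene camera, so it is flat on the pad.
- **Slide box, jar and tube rack:** all are unmoved, within 1 mm.
- **One small disagreement:** the arm puts the bar 185 mm from the hinge instead of 181 mm. That suggests the bar slid about 4 mm in the pads or the hinge estimate is slightly off. The grip held either way.

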